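# Load a vial into the purge station with its gas shut off

## Robot

A 6-joint arm with a two-finger parallel gripper is mounted at the origin on the work surface. World frame = base frame: x ahead of the robot, y to its left, z up, the work surface at z = 0. Lengths are in m, angles in rad, forces in N, time in s.
With the tool pointing down it reaches from about 0.3 to 0.775 m from the base axis. Payload 14.6 kg.
Tool frame: the origin (TCP) lies midway between the tips of the shut fingers; the grasp point (between the pads) lies bot.grasp_offset behind it (bot.grasp_offset is the distance from the TCP to the grasp point, in m); z points along the fingers, x is the direction in which the jaws open and shut, and the axes are right-handed (so a half turn about z gives the same grasp; the last joint's range is limited). The gripper opens to 85 mm and grips with 20 to 120 N. Pads are 22 mm wide; open, the fingers measure 114 mm over their backs; the gripper's body (76 mm by 85 mm) begins 54 mm behind the grasp point. The pads swing forward as they close: fully open they stand 13 mm farther back than shut.
Start: joints at [-1.286, 0.3, 1.521, -0, 1.321, -0.067], TCP at [0.19, -0.516, 0.231] pointing down, gripper open.
Joint ranges: [-3.03, 3.03], [-0.79, 2.21], [0.23, 2.52], [-1.04, 4.18], [0, 3.07], [-2.55, 2.55]. Speed limits (rad/s): [2.22, 2.22, 2.57, 3.14, 3.14, 3.14].

## Interface

Orientations are given as a unit quaternion [w, x, y, z].
In Python, from plant import bot gives the robot as it stands.
- The arm moves only by the tool move_arm, never from a script. Its argument "motion" is text: rows parted by semicolons, each of 7 numbers parted by spaces: the shift along the world's x, y, z in cm, then the turn, a rotation vector about the world's x, y, z in degrees, then the finger opening in cm, from 0 to 8.54. A call has 1 to 10 rows; each row shifts and turns the commanded pose from where the row before left it; what a row does not reach is not made up. A row lasts 1/10 s, in which the tool goes at most 50 mm and 8.59 degrees, less where a joint would pass 70% of its speed; a pose out of reach is approached as far as the arm can. A call with a gripper value outside its range is refused whole. The fingers move at their own pace and stop on an object; "newtons" is the grip in N (left out, the last holds). Time passes only in rows, so rows that do not move let the fingers close. It gives the time, the measured TCP pose, the force and the opening at its end, in the units of the state.
- bot.get_obs(): the state, without advancing time (a new reading comes with each control period).
- bot.camera(name): name is "side" or "top" or "wrist"; returns a dict with "image" (400x640x3 uint8, blue, green, red), "camera_matrix" (3x3 intrinsics, pixels), "R" (3x3) and "t" (3): a world point X has camera coordinates R X + t. Camera axes: x right, y down, z forward; pixel columns grow to the right and rows downward; lengths in m; the calibration is good to about 2 mm. The wrist camera is an equidistant fisheye: a pixel r from the principal point sees the ray r / f radians off the axis. A picture is of the moment at which its call begins. There is no depth.
- bot.close_job(): hands the job in, once; it reports no verdict.
Trained networks look in a picture, given as the dict that the camera call returned (one of the last four; its "shot" number tells which), for a name from the list of things; names that differ only in an ending like _2 or _b are one class to them, and where a whole thing is asked for, a point or a joint stands for the part that bears it (a point fixed in the world has none). Each returns a list of dicts, best first, with "score" (0 to 1); they miss things now and then, are a little off and sometimes report something else, mostly with a low value. They report only what shows in the picture. A call takes as long as a camera call. They do not tell look-alikes from the thing itself.
- bot.find_in(picture, target): "at" ([x, y, z] in m, in world coordinates, good to about 4 mm: the middle of the surface that is visible of it).
- bot.trace(picture, target): "mask" (400x640 bool, what is visible of it).
- bot.tip_of(picture, target): "at" ([x, y, z] in m, in world coordinates, good to about 4 mm: a listed point, or the origin of a listed thing).
The state is a dict: "time": time; "joints": joint angles; "qd": joint speeds; "joint_efforts": joint torques, N m; "tcp_pos": TCP position; "tool_rot": TCP orientation; "contact_force": force on the tool from outside, world axes, zero at the start; "moment": the same for the moment, N m; "finger_gap": finger opening in m.
Only numpy, scipy, OpenCV 4.12 (cv2) and the standard library are available. Lean on these libraries where they do the work, as an engineer would, in place of code of your own. Each camera call takes 0.05 s, during which the arm holds its last target. There are 200 camera calls.

## Task

Shut off the gas cock with the long lever by pushing the lever round against its stop, then take the white paddle from the low tray and with it gently roll the vial along the track until it drops into the seat at the end wall. Stand the paddle back in its tray, let go of it, and only then push the long lever fully open again, against its other stop. Touch the vial with nothing but the paddle, and leave the other gas cock and everything else on the bench as it is.

Things in the scene. Friction and masses are not known exactly. Their poses are not given: they have to be found in the camera images.
- gas_cock: the gas cock to operate: fixed bench turret, steel foot 56 mm across, grey column, brass body (38 x 34 mm, top 79 mm above the bench), steel hose outlet along its +x reaching 55 mm out, its top 68 mm high. Origin on the bench, on the lever's vertical axis. Known from the other cock by its long one-sided lever; the two may stand in either place
- gas_lever (a joint): angle of the long lever, rad. 0 = shut, at one stop: lever across the outlet, along the cock's -y. Grows counter-clockwise from above to pi/2 = fully open, at the other stop: lever over the outlet, along the cock's +x. Starts part to nearly fully open. Stiff (0.2 N m, about 3 N at 65 mm from the axis); stays where it is left
- lever_tip (a point): outer end of the long lever, mid-thickness. The lever is a flat steel bar, 14 mm wide, 10 mm thick (92 to 102 mm above the bench), reaching 85 mm from the axis; hub 22 mm across, top 104 mm high; only the outlet lies under its outer part. Axes turn with the lever, -y is outward along it
- other_cock: the other gas cock, a like turret; leave alone. Origin on the bench, on its vertical axis; outlet along its +x
- other_tip (a point): one end of the other cock's short two-sided handle (52 mm overall, 12 mm wide, centred on its axis, 97 mm above the bench)
- track: fixed aluminium vial track, 76 mm wide (x), y from -160 to +153 mm; origin on the bench; the vial is rolled to +y. Level floor 30 mm above the bench up to y = 119 mm, then the seat, its floor 4 mm lower, up to the end wall (face y = 145 mm, top 60 mm high). Side rails 66 mm apart inside, tops 38 mm high; -y end open
- seat (a point): centre of the vial when it lies in the seat: 132 mm along the track's +y from its origin, 40 mm above the bench; axes as the track's. A grey purge block 62 mm high stands outside the track's +x rail beside it (x 41 to 63 mm, y within 13 mm of the seat)
- vial_center (a point): centre of the glass sample vial with white cap, a smooth cylinder 28 mm in diameter and 60 mm long, lying across the track (its own x is along its length), about 30 g; rolls freely, centre 44 mm above the bench on the running floor. Its own y and z turn as it rolls
- tray: low red plastic tray, fixed, 158 mm (x) by 218 mm (y), walls 4 mm thick and 12 mm high, inner floor 4 mm above the bench; origin at the centre of its underside
- paddle_grip (a point): middle of the handle of the white plastic paddle (80 g): handle 14 mm wide (x), 16 mm high, 120 mm long (y); at the +y end an upright cross blade 50 mm wide, 46 mm high, its face 64 mm from here; at the -y end a foot 30 mm wide (y -58 to -46 mm). Lower edges of blade and foot 35 mm below this point, which is 39 mm above the bench in the tray. z up
- beaker: small glass beaker, 48 mm across, 60 mm high, origin at its foot; bystander
- reagent: white plastic jar, 60 mm across, 110 mm high, origin at its foot; bystander
- calculator: grey desk calculator, 120 x 75 x 14 mm, origin under its centre; bystander
- marker: grey marker pen with black cap, 120 mm long, 16 mm thick, lying along its x; origin at mid-length on the bench; bystander
There are look-alikes about, which are no part of the job. What is shaped like the part that bears paddle_grip but black or orange is not meant.

How it is judged:
On the way, in this order (a step that is already met when the one before it is completed fails the run):
1. the long lever is shut, against its stop (value of joint gas_lever below 0.07 rad), for 0.2 s.
2. the paddle is lifted out of the tray (height (world z) of paddle_grip above 0.06 m), for 0.1 s.
3. the vial lies in the seat (x of vial_center in the frame of track between -0.007 and 0.007 m and y of vial_center in the frame of seat between -0.006 and 0.006 m and z of vial_center in the frame of seat between -0.003 and 0.002 m), for 0.2 s.
4. the paddle stands in its tray, let go (x of paddle_grip in the frame of tray between -0.055 and 0.055 m and y of paddle_grip in the frame of tray between -0.06 and 0.06 m and z of paddle_grip in the frame of tray between 0.034 and 0.044 m and angle between paddle_grip's own z axis and vertical below 0.12 rad and contact force between the fingers and paddle below 0.1 N), for 0.2 s.
At the end, for the whole second after the job is handed in: Long lever over 1.50 rad (fully open); vial at rest down in the seat, within 6 mm along and 7 mm across the track; paddle at rest in its tray on blade and foot (tilt under 0.12 rad), its middle within 55 mm (x) and 60 mm (y) of the tray's centre (all of step 3 and value of joint gas_lever above 1.5 rad and x of paddle_grip in the frame of tray between -0.055 and 0.055 m and y of paddle_grip in the frame of tray between -0.06 and 0.06 m and z of paddle_grip in the frame of tray between 0.034 and 0.044 m and angle between paddle_grip's own z axis and vertical below 0.12 rad and linear speed of each of vial, paddle below 0.02 m/s); the robot touches nothing.
It fails at once if the robot touches the vial itself (contact force between any of the fingers, the arm and vial above 0.2 N).
It fails at once if the vial is rolled roughly, faster than 0.35 m/s (linear speed of vial above 0.35 m/s).
It fails at once if the gas is on while the vial is on its way or the paddle is out of its tray (value of joint gas_lever above 0.2 rad and (height (world z) of paddle_grip above 0.06 m or (distance of vial_center from where it was at the start of the episode above 0.02 m and not (x of vial_center in the frame of track between -0.007 and 0.007 m and y of vial_center in the frame of seat between -0.006 and 0.006 m and z of vial_center in the frame of seat between -0.003 and 0.002 m)))).
It fails at once if the other gas cock is turned (distance of other_tip from where it was at the start of the episode above 0.006 m).
It fails at once if a bystander (beaker, jar, calculator, marker pen) is shifted by over 30 mm (distance of any of beaker, reagent, calculator, marker from where it was at the start of the episode above 0.03 m).
It also fails if it takes over 72 s, if anything falls off the work surface, if the arm or the gripper's body presses on something with over 40 N, if the wrist force passes 120 N, or if a joint passes its speed limit or range.

## Working session

There is one attempt and no reset: what is moved stays moved. The work goes in short steps, Python scripts to look and compute and a tool call to move; the robot and the scene stay as the last step left them, time stands still between calls to the robot, and variables do not carry over. Pictures are saved under pics/ and viewed, about 8 in all and at most 12, crops included, and the job is handed in when it is done.

Besides the shell and the picture viewer there is one more tool, called as a command line: name --argument value ..., lists and objects as JSON in quotes. move_arm: Moves the arm, as the interface text tells. Its arguments: {"type":"object","properties":{"motion":{"type":"string"},"newtons":{"type":"number"}},"required":["motion"]}

```bash
ls; mkdir -p pics; python3 - <<'E'
from plant import bot
import cv2,numpy as np
print(bot.get_obs(), bot.grasp_offset)
for n in ["top","side"]:
    p=bot.camera(n); cv2.imwrite(f"pics/{n}0.png",p["image"]); print(n,p["camera_matrix"].tolist(),p["R"].tolist(),p["t"].tolist())
    for t in ["gas_cock","lever_tip","other_cock","other_tip","track","seat","vial_center","tray","paddle_grip","beaker","reagent","calculator","marker"]:
        try: print(t,[(np.round(d["at"],3).tolist(),round(d["score"],2)) for d in bot.tip_of(p,t)[:4]])
        except Exception as e: print(t,e)
E
```

```text
pics
{'time': 0.0, 'joints': array([-1.28558489e+00,  3.00500395e-01,  1.52161335e+00,  1.51781866e-05,
        1.32070464e+00, -6.65920024e-02]), 'qd': array([-0.00075029,  0.00066638,  0.00066486,  0.00070402, -0.00086946,
       -0.00134684]), 'joint_efforts': array([-1.23462978e-03, -5.43499982e+01, -3.61794233e+01, -1.10579990e-04,
        3.97432392e-03, -9.38436699e-06]), 'tcp_pos': array([ 0.18946046, -0.51607509,  0.2306916 ]), 'tool_rot': array([-3.89232502e-04,  8.19935154e-01, -5.72456084e-01, -4.73449965e-04]), 'contact_force': array([-0.56263658, -0.42531056,  0.09795578]), 'moment': array([0.03806629, 0.02026412, 0.06845155]), 'finger_gap': 0.08523489436249237} 0.0187
top [[415.6656538907277, 0.0, 321.0284931065182], [0.0, 415.6656538907277, 194.8409910716345], [0.0, 0.0, 1.0]] [[0.016586176204735008, -0.9995714447694043, 0.024121060517969178], [-0.9888915344763161, -0.019963329217062953, -0.1472922215449566], [0.14771063536517237, -0.021410097808679106, -0.9887988551327513]] [-0.07887541218281738, 0.5377456021915186, 1.0982536584824014]
gas_cock [([0.475, 0.07, 0.002]
[... 982 characters left out ...]
7, 0.24825890168166673, 1.0838317030217408]
gas_cock [([0.469, 0.071, -0.003], 0.74)]
lever_tip [([0.553, 0.042, 0.096], 0.56)]
other_cock [([0.461, 0.252, -0.003], 0.73)]
other_tip [([0.467, 0.226, 0.097], 0.71)]
track [([0.631, 0.045, 0.002], 0.74)]
seat [([0.647, 0.175, 0.042], 0.93)]
vial_center [([0.553, 0.04, 0.097], 0.64), ([0.637, -0.009, 0.042], 0.48)]
tray [([0.434, -0.228, 0.0], 0.75)]
paddle_grip [([0.441, -0.226, 0.04], 0.73), ([0.336, -0.017, 0.035], 0.71), ([0.651, 0.175, 0.039], 0.67)]
beaker [([0.411, 0.17, -0.0], 0.71)]
reagent [([0.792, -0.055, -0.003], 0.94)]
calculator [([0.583, -0.405, -0.003], 0.67)]
marker [([0.466, 0.225, 0.097], 0.74), ([0.778, 0.161, 0.001], 0.53)]
```

View pics/top0.png

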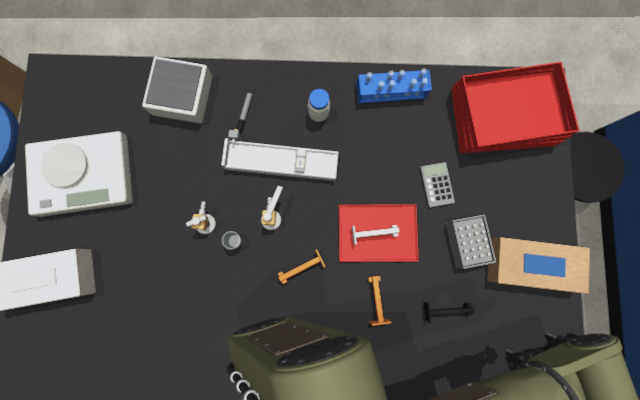

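View pics/side0.png

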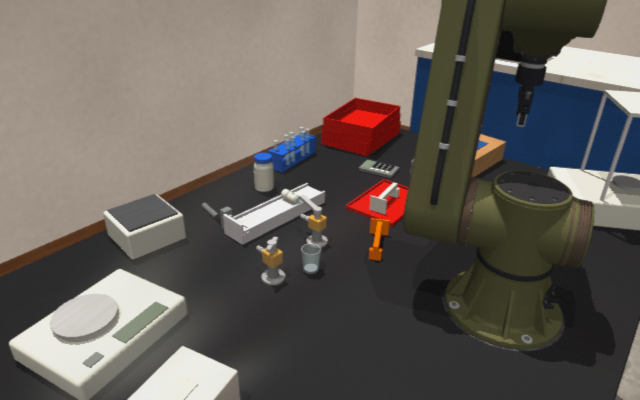

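Top view: candidates for the paddle are white in the tray (376,233), orange (301,268), orange (378,300) and black (448,311), so I choose the white one; its blade end is at (354,234). Cocks: the long one-sided lever is at (270,212), tip (277,190), and the short handle is at (203,222). The vial is at (301,160) and the seat at the left end of the track. Next, a close crop and orientations.

```bash
cat > h.py <<'E'
from plant import bot
import cv2,numpy as np
def pix2w(p,uv,z):
    K,R,t=map(np.array,(p["camera_matrix"],p["R"],p["t"])); d=R.T@np.linalg.inv(K)@np.array([uv[0],uv[1],1.]); c=-R.T@t
    return c+d*(z-c[2])/d[2]
def maskrect(p,m,z):
    ys,xs=np.nonzero(m); P=np.array([pix2w(p,(x,y),z)[:2] for x,y in zip(xs,ys)])
    r=cv2.minAreaRect((P*1000).astype(np.float32)); return np.round(r[0],1),np.round(r[1],1),round(r[2],1)
E
python3 - <<'E'
from h import *
p=bot.camera("top"); im=p["image"][140:270,220:420]; cv2.imwrite("pics/crop1.png",cv2.resize(im,None,fx=4,fy=4,interpolation=cv2.INTER_CUBIC))
for n,z in [("track",.038),("tray",.012),("vial_center",.05),("paddle_grip",.047),("lever_tip",.1)]:
    for d in bot.trace(p,n)[:5]: print(n,round(d["score"],2),maskrect(p,d["mask"],z))
E
```

```text
track 0.9 (array([652.2,  45.7]), array([318.4, 115.6]), 85.1)
tray 0.93 (array([ 441.7, -230.5]), array([157.9, 218.4]), 1.1)
vial_center 0.61 (array([632.6, -10.5]), array([21.3, 59.6]), 82.7)
paddle_grip 0.9 (array([ 262.1, -226.1]), array([123.8,  52.7]), 2.7)
paddle_grip 0.85 (array([ 234.4, -413.2]), array([ 48.5, 135.5]), 0.8)
paddle_grip 0.83 (array([339.2, -18. ]), array([ 23.4, 118.8]), 24.8)
paddle_grip 0.66 (array([ 436. , -218.1]), array([ 43.1, 127.7]), 2.5)
paddle_grip 0.44 (array([ 442., -225.]), array([153.5, 212.2]), 0.9)
```

View pics/crop1.png

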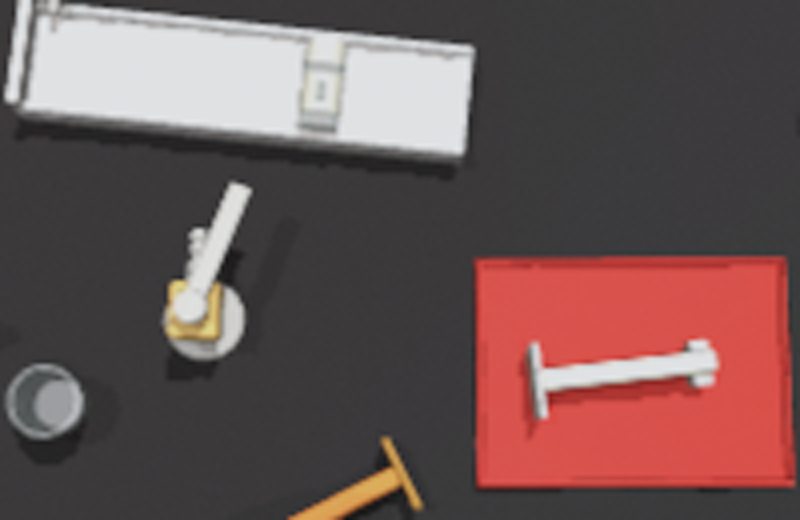

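The crop confirms the white paddle in the red tray, with its blade at crop (537,380) and its foot at (705,362). The one-sided lever runs from crop (190,305) to (240,185). The outlet runs to (198,232), so the cock's yaw is near 0. The vial is at crop (322,85).

```bash
python3 - <<'E'
from h import *
p=bot.camera("top"); f=lambda u,v,z: np.round(pix2w(p,(220+u/4,140+v/4),z)*1000,1)[:2]
for n,a in dict(outlet=(198,232,.06),hub=(190,304,.104),tip=(239,187,.102),blade=(537,380,.05),foot=(705,362,.047),h1=(550,377,.047),r1=(25,110,.038),r2=(465,157,.038),q1=(60,10,.038),q2=(472,48,.038)).items(): print(n,f(*a))
s=bot.camera("side")
for q,n in ((s,"side"),):
  for t in ["paddle_grip","vial_center","track","seat","lever_tip","gas_cock"]:
    print(t,[np.round(d["at"],3).tolist() for d in bot.tip_of(q,t)[:3]])
E
```

```text
outlet [524.9  69.5]
hub [472.2  68.5]
tip [549.   39.7]
blade [ 430.5 -159.8]
foot [ 444.9 -273.8]
h1 [ 432.9 -168.8]
r1 [610.5 193.7]
r2 [ 583.9 -110.4]
q1 [682.1 173. ]
q2 [ 661.4 -114.4]
paddle_grip [[0.334, -0.016, 0.036], [0.442, -0.222, 0.043]]
vial_center [[0.636, -0.013, 0.043]]
track [[0.633, 0.043, 0.002]]
seat [[0.647, 0.177, 0.042]]
lever_tip [[0.554, 0.04, 0.101], [0.637, -0.011, 0.044]]
gas_cock [[0.471, 0.07, 0.003]]
```

move_arm --motion "1.8 3 0 0 0 3.9 0;1.8 3 0 0 0 3.9 0;1.8 3 0 0 0 3.9 0;1.8 3 0 0 0 3.9 0;1.8 3 0 0 0 3.9 0;1.8 3 0 0 0 3.9 0;1.8 3 0 0 0 3.9 0;1.8 3 0 0 0 3.9 0;1.8 3 0 0 0 3.9 0;1.8 3 0 0 0 3.9 0"

```text
time: 3.1
tcp_pos: [0.37, -0.215, 0.2315]
tool_rot: [0.0, 0.964, -0.265, 0.0]
contact_force: [0.7, 0.9, 0.5]
finger_gap: -0.0001
```

move_arm --motion "1.8 3 0 0 0 3.9 0;1.8 3 0 0 0 3.9 0;1.8 3 0 0 0 3.9 0;1.8 3 0 0 0 3.9 0;1.8 3 0 0 0 3.9 0;1.8 3 0 0 0 3.9 0;1.8 3 0 0 0 3.9 0;1.8 3 0 0 0 3.9 0;1.6 2.7 0 0 0 3.9 0;1.4 2.2 0 0 0 3.9 0"

```text
time: 4.1
tcp_pos: [0.5441, 0.0743, 0.2312]
tool_rot: [-0.0, 0.997, 0.073, -0.0]
contact_force: [-0.1, -0.3, -0.3]
finger_gap: -0.0
```

move_arm --motion "0 0.5 -3.6 0 0 0 0;0 0 -3.7 0 0 0 0;0 0 -3.7 0 0 0 0;0 0 -3.6 0 0 0 0;0 0 0 0 0 0 0"

```text
time: 4.6
tcp_pos: [0.5412, 0.0775, 0.0812]
tool_rot: [0.0, 0.997, 0.071, -0.004]
contact_force: [0.1, 0.0, -0.8]
finger_gap: -0.0001
```

```bash
python3 - <<'E'
from h import *
p=bot.camera("side"); im=p["image"][130:290,210:410]; cv2.imwrite("pics/s1.png",cv2.resize(im,None,fx=3.5,fy=3.5,interpolation=cv2.INTER_CUBIC))
print(bot.get_obs()["tcp_pos"])
E
```

```text
[0.5427292  0.0776321  0.08424136]
```

View pics/s1.png

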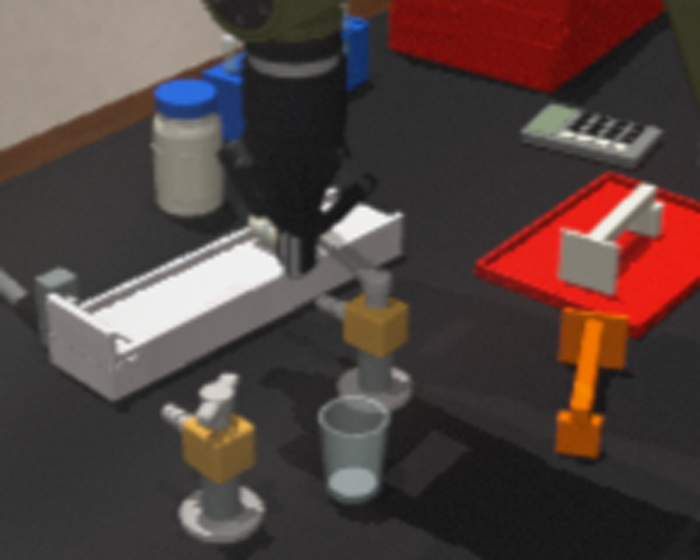

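The fingers stand at (295,260), to the +y side of the lever and clear of it. I'm pushing it round clockwise.

move_arm --motion "-0.2 -1.1 0 0 0 0 0;-0.2 -1.3 0 0 0 0 0;-0.3 -1.3 0 0 0 0 0;-0.7 -1.2 0 0 0 0 0;-1.2 -1.2 0 0 0 0 0;-1.2 -0.6 0 0 0 0 0;-1.2 -0.6 0 0 0 0 0;0 0 0 0 0 0 0"

```text
time: 5.45
tcp_pos: [0.4935, 0.0033, 0.087]
tool_rot: [0.0, 0.998, 0.07, 0.001]
contact_force: [-0.4, -0.6, -0.0]
finger_gap: 0.0002
```

move_arm --motion "-0.3 0 0 0 0 0 0;0 0 0 0 0 0 0"

```text
time: 5.65
tcp_pos: [0.492, 0.004, 0.0867]
tool_rot: [0.001, 0.997, 0.071, 0.002]
contact_force: [4.9, -2.6, 1.9]
finger_gap: -0.0002
```

move_arm --motion "-0.3 0 0 0 0 0 0;-0.2 0 0 0 0 0 0;0 0 0 0 0 0 0"

```text
time: 5.95
tcp_pos: [0.4904, 0.0039, 0.0875]
tool_rot: [0.001, 0.997, 0.071, 0.007]
contact_force: [30.5, -4.9, -9.2]
finger_gap: -0.0003
```

move_arm --motion "-0.3 0 0 0 0 0 0;-0.2 0 0 0 0 0 0;0 0 0 0 0 0 0"

```text
time: 6.25
tcp_pos: [0.489, 0.0038, 0.0883]
tool_rot: [0.002, 0.997, 0.071, 0.011]
contact_force: [59.3, -3.2, -25.2]
finger_gap: 0.0002
```

```bash
python3 - <<'E'
from h import *
for n in("top","side"):
  p=bot.camera(n)
  print(bot.get_obs()["contact_force"],[(np.round(d["at"],3).tolist(),round(d["score"],2)) for d in bot.tip_of(p,"lever_tip")[:3]])
  if n=="top": cv2.imwrite("pics/t2.png",cv2.resize(p["image"][140:270,220:420],None,fx=4,fy=4,interpolation=cv2.INTER_CUBIC))
E
```

```text
[ 58.20337586  -4.14546236 -25.27455493] [([0.647, 0.177, 0.041], 0.55)]
[ 58.68236247  -4.18480181 -24.70134922] []
```

move_arm --motion "2 0 0 0 0 0 0;2 0 0 0 0 0 0;0 0 3.5 0 0 0 0;0 0 4 0 0 0 0;0 -2 4 0 0 0 3;-2 -4 0 0 0 0 8.5;-2 -4 0 0 0 0 8.5;-2 -4 0 0 0 0 8.5;-1 -4 0 0 0 0 8.5;-1 -3 0 0 0 0 8.5"

```text
time: 7.45
tcp_pos: [0.4398, -0.2075, 0.2009]
tool_rot: [0.0, 0.997, 0.071, 0.0]
contact_force: [0.3, -0.2, -0.2]
finger_gap: 0.0847
```

```bash
python3 - <<'E'
from h import *
o=bot.get_obs(); print(o["tcp_pos"],o["tool_rot"],o["joints"],o["contact_force"])
for n in("top","side","wrist"):
  p=bot.camera(n)
  for t in ("lever_tip","paddle_grip"): print(n,t,[(np.round(d["at"],3).tolist(),round(d["score"],2)) for d in bot.tip_of(p,t)[:4]])
  if n=="top": a=cv2.resize(p["image"][140:270,220:420],None,fx=3,fy=3,interpolation=cv2.INTER_CUBIC)[:, :600]
  if n=="wrist": b=cv2.resize(p["image"],None,fx=.9,fy=.9)[:210] if 0 else p["image"]
cv2.imwrite("pics/t3.png",a); cv2.imwrite("pics/w3.png",b)
E
```

```text
[ 0.43982603 -0.20748041  0.20094233] [3.79058239e-04 9.97495208e-01 7.07324055e-02 3.05639124e-04] [-5.15963706e-01  1.86305527e-01  1.73559854e+00 -3.12008306e-04
  1.21875982e+00 -6.57439312e-01] [ 0.33365793 -0.15272355 -0.15105675]
top lever_tip [([0.469, -0.015, 0.099], 0.7)]
top paddle_grip [([0.34, -0.015, 0.035], 0.78), ([0.47, 0.069, -0.0], 0.25)]
side lever_tip [([0.475, -0.014, 0.1], 0.45)]
side paddle_grip [([0.334, -0.014, 0.032], 0.69), ([0.441, -0.229, 0.038], 0.59)]
wrist lever_tip []
wrist paddle_grip [([0.439, -0.223, 0.034], 0.9), ([0.264, -0.227, 0.041], 0.72)]
```

View pics/w3.png

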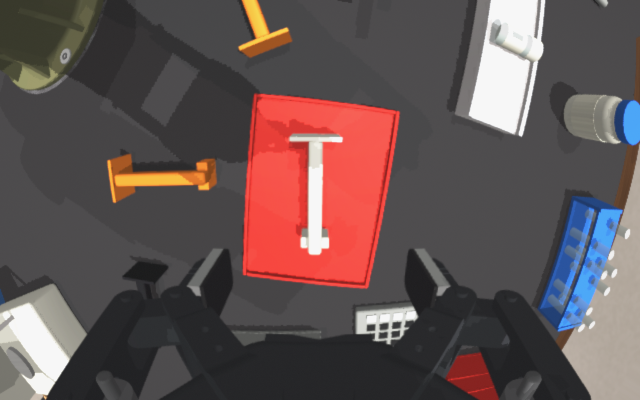

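The wrist view shows the white paddle in the tray with its blade at (316,137), its foot at (314,240) and its handle parallel to the jaws' plane. The lever tip now measures (0.471,-0.015), which is shut. I'm descending to grasp.

move_arm --motion "-0.1 -1.4 -3.5 0 0 -0.6 8.5;0 0 -3.5 0 0 0 8.5;0 0 -3.5 0 0 0 8.5;0 0 -3 0 0 0 8.5;0 0 -2.5 0 0 0 8.5;0 0 -1.7 0 0 0 8.5;0 0 0 0 0 0 5;0 0 0 0 0 0 3;0 0 0 0 0 0 1;0 0 0 0 0 0 0.5" --newtons 50

```text
time: 8.9
tcp_pos: [0.44, -0.2195, 0.0243]
tool_rot: [0.001, 0.998, 0.066, 0.001]
contact_force: [0.6, -0.8, 0.2]
finger_gap: 0.0276
```

move_arm --motion "0 0 0 0 0 0 0.5;0 0 0 0 0 0 0.5;0 0 0 0 0 0 0.5"

```text
time: 9.2
tcp_pos: [0.4398, -0.2195, 0.0241]
tool_rot: [0.0, 0.998, 0.066, 0.0]
contact_force: [-2.0, 1.7, 6.2]
finger_gap: 0.013
```

move_arm --motion "0 0 1 0 0 0 0.5;0 0 2 0 0 0 0.5;0 0 3 0 0 0 0.5;0 0 3 0 0 0 0.5;0 0 2 0 0 0 0.5;0 0 1 0 0 0 0.5;2 1 0 0 0 -2 0.5;3 1.5 0 0 0 -3 0.5;3 2 0 0 0 -3 0.5;3 2 0 0 0 -2 0.5"

```text
time: 10.2
tcp_pos: [0.5503, -0.1535, 0.143]
tool_rot: [-0.0, 1.0, -0.023, -0.0]
contact_force: [-0.0, -0.7, -0.3]
finger_gap: 0.013
```

move_arm --motion "3 2 0 0 0 -1.2 0.5;3 1.5 0 0 0 -1.2 0.5;1.2 0.5 0 0 0 0 0.5;0 0 0 0 0 0 0.5;0 0 0 0 0 0 0.5"

```text
time: 10.7
tcp_pos: [0.6208, -0.1145, 0.1427]
tool_rot: [-0.0, 0.999, -0.042, -0.001]
contact_force: [0.1, 0.3, -1.4]
finger_gap: 0.0131
```

```bash
python3 - <<'E'
from h import *
o=bot.get_obs(); print(o["tcp_pos"],o["tool_rot"],o["finger_gap"],o["contact_force"])
for n in("top","side","wrist"):
  p=bot.camera(n)
  for t in ("lever_tip","paddle_grip","vial_center","seat","track"): print(n,t,[(np.round(d["at"],3).tolist(),round(d["score"],2)) for d in bot.tip_of(p,t)[:3]])
  cv2.imwrite(f"pics/{n}4.png",p["image"])
E
```

```text
[ 0.62080929 -0.11447973  0.14271922] [-6.67434877e-05  9.99108494e-01 -4.22113141e-02 -6.46690693e-04] 0.01308873906220244 [ 0.09478479  0.25144268 -1.37786527]
top lever_tip []
top paddle_grip [([0.264, -0.228, 0.032], 0.88), ([0.238, -0.423, 0.037], 0.7), ([0.651, 0.177, 0.038], 0.52)]
top vial_center [([0.631, -0.012, 0.045], 0.52)]
top seat [([0.649, 0.178, 0.04], 0.59)]
top track [([0.638, 0.053, 0.002], 0.75)]
side lever_tip [([0.478, -0.015, 0.097], 0.47)]
side paddle_grip [([0.622, -0.121, 0.16], 0.86), ([0.338, -0.015, 0.034], 0.57)]
side vial_center [([0.636, -0.013, 0.045], 0.57)]
side seat [([0.648, 0.174, 0.043], 0.72)]
side track [([0.634, 0.043, 0.001], 0.88), ([0.648, 0.174, 0.04], 0.15)]
wrist lever_tip [([0.475, -0.014, 0.096], 0.88), ([0.437, -0.231, -0.003], 0.52)]
wrist paddle_grip [([0.341, -0.015, 0.036], 0.92), ([0.622, -0.116, 0.153], 0.73), ([0.266, -0.222, 0.038], 0.72)]
wrist vial_center [([0.627, -0.013, 0.047], 0.75)]
wrist seat [([0.639, 0.047, -0.004], 0.19)]
wrist track []
```

View pics/wrist4.png

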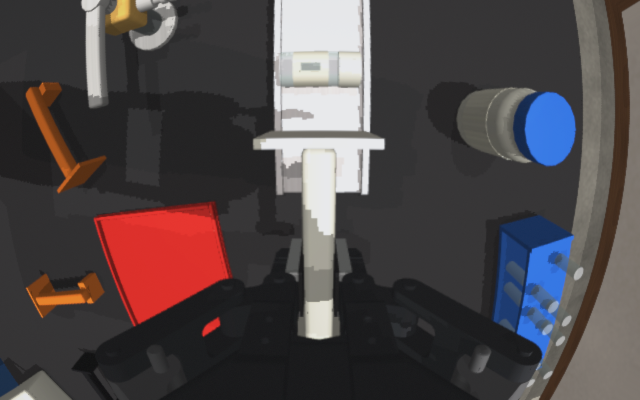

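The wrist view shows the paddle held level with its blade at (319,140), centred between the rails (275–368) and behind the vial at (318,69). The lever at (97,60) is shut. I'm lowering.

move_arm --motion "0 0 -2 0 0 0 0.5;0 0 -3 0 0 0 0.5;0 0 -2 0 0 0 0.5;0 0 -1 0 0 0 0.5;0 0 -0.7 0 0 0 0.5;0 0 0 0 0 0 0.5;0 0 0 0 0 0 0.5"

```text
time: 12.3
tcp_pos: [0.622, -0.1144, 0.0572]
tool_rot: [0.0, 0.999, -0.042, 0.001]
contact_force: [0.2, 0.2, -0.2]
finger_gap: 0.0131
```

```bash
python3 - <<'E'
from h import *
o=bot.get_obs(); print(o["tcp_pos"],o["contact_force"])
p=bot.camera("side")
for t in ("paddle_grip","vial_center"): print(t,[(np.round(d["at"],3).tolist(),round(d["score"],2)) for d in bot.tip_of(p,t)[:3]])
cv2.imwrite("pics/s5.png",cv2.resize(p["image"][120:260,200:400],None,fx=4,fy=4,interpolation=cv2.INTER_CUBIC))
E
```

```text
[ 0.62197332 -0.11440574  0.05723917] [ 0.21138885  0.17938832 -0.15995569]
paddle_grip [([0.622, -0.121, 0.073], 0.74), ([0.334, -0.015, 0.034], 0.58)]
vial_center [([0.634, -0.012, 0.042], 0.73)]
```

View pics/s5.png

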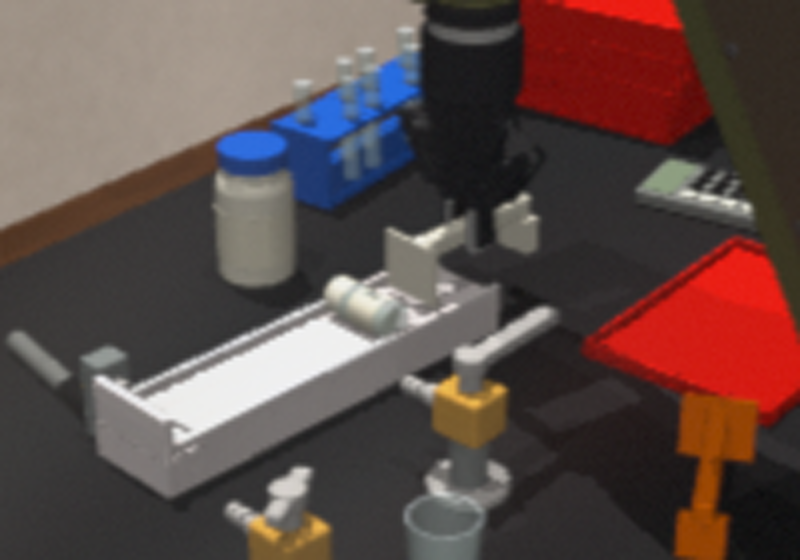

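The blade at (410,265) sits between the rails behind the vial at (362,303), and the lever is shut. I'm rolling slowly at 50 mm/s.

move_arm --motion "0.04 0.5 -0.2 0 0 0 0.5;0.04 0.5 0 0 0 0 0.5;0.04 0.5 0 0 0 0 0.5;0.04 0.5 0 0 0 0 0.5;0.04 0.4 0 0 0 0 0.5;0.04 0.4 0 0 0 0 0.5;0.04 0.5 0 0 0 0 0.5;0.04 0.5 0 0 0 0 0.5;0.04 0.5 0 0 0 0 0.5;0.04 0.5 0 0 0 0 0.5"

```text
time: 13.45
tcp_pos: [0.6256, -0.0659, 0.0543]
tool_rot: [-0.0, 0.999, -0.042, 0.0]
contact_force: [0.3, -0.0, -0.4]
finger_gap: 0.0132
```

move_arm --motion "0.04 0.5 0 0 0 0 0.5;0.04 0.5 0 0 0 0 0.5;0.04 0.5 0 0 0 0 0.5;0.04 0.5 0 0 0 0 0.5;0.04 0.5 0 0 0 0 0.5;0.04 0.5 0 0 0 0 0.5;0.04 0.5 0 0 0 0 0.5;0.04 0.5 0 0 0 0 0.5;0.04 0.5 0 0 0 0 0.5;0.04 0.5 0 0 0 0 0.5"

```text
time: 14.45
tcp_pos: [0.6296, -0.0159, 0.0543]
tool_rot: [-0.0, 0.999, -0.042, -0.0]
contact_force: [0.0, 0.3, -1.7]
finger_gap: 0.0134
```

move_arm --motion "0.04 0.5 0 0 0 0 0.5;0.04 0.5 0 0 0 0 0.5;0.04 0.5 0 0 0 0 0.5;0.04 0.5 0 0 0 0 0.5;0.04 0.5 0 0 0 0 0.5;0.04 0.5 0 0 0 0 0.5;0.04 0.5 0 0 0 0 0.5;0.04 0.5 0 0 0 0 0.5;0.04 0.5 0 0 0 0 0.5;0.04 0.5 0 0 0 0 0.5"

```text
time: 15.45
tcp_pos: [0.6336, 0.0341, 0.0543]
tool_rot: [0.0, 0.999, -0.042, 0.0]
contact_force: [-0.4, 0.0, -1.2]
finger_gap: 0.0127
```

```bash
python3 - <<'E'
from h import *
o=bot.get_obs(); print(o["time"],o["tcp_pos"],o["contact_force"])
for n in ("side","top","wrist"):
  p=bot.camera(n)
  for t in ("paddle_grip","vial_center"): print(t,[(np.round(d["at"],3).tolist(),round(d["score"],2)) for d in bot.tip_of(p,t)[:3]])
E
```

```text
15.45 [0.63357983 0.03410723 0.05431074] [-0.40396216  0.00965888 -1.20572826]
paddle_grip [([0.462, 0.251, -0.001], 0.62), ([0.633, 0.027, 0.071], 0.59), ([0.334, -0.016, 0.034], 0.59)]
vial_center [([0.648, 0.107, 0.048], 0.54)]
paddle_grip [([0.237, -0.424, 0.036], 0.89), ([0.264, -0.227, 0.034], 0.72), ([0.341, -0.016, 0.038], 0.51)]
vial_center []
paddle_grip [([0.341, -0.012, 0.037], 0.64), ([0.635, 0.028, 0.067], 0.61)]
vial_center [([0.64, 0.115, 0.046], 0.92), ([0.413, 0.17, -0.0], 0.69)]
```

move_arm --motion "0.04 0.4 0 0 0 0 0.5;0.04 0.4 0 0 0 0 0.5;0.04 0.4 0 0 0 0 0.5;0.04 0.4 0 0 0 0 0.5;0.03 0.4 0 0 0 0 0.5;0.03 0.4 0 0 0 0 0.5;0.03 0.4 0 0 0 0 0.5;0.03 0.4 0 0 0 0 0.5;0.03 0.4 0 0 0 0 0.5;0.03 0.4 0 0 0 0 0.5"

```text
time: 16.9
tcp_pos: [0.6369, 0.074, 0.0543]
tool_rot: [0.0, 0.999, -0.042, -0.0]
contact_force: [0.5, 0.4, -0.7]
finger_gap: 0.0127
```

move_arm --motion "0.03 0.4 0 0 0 0 0.5;0.03 0.4 0 0 0 0 0.5;0.03 0.4 0 0 0 0 0.5;0 0 0 0 0 0 0.5;0 0 0 0 0 0 0.5;0 0 0 0 0 0 0.5"

```text
time: 17.5
tcp_pos: [0.6378, 0.0856, 0.0543]
tool_rot: [0.0, 0.999, -0.042, -0.0]
contact_force: [0.3, 1.2, -1.4]
finger_gap: 0.0128
```

```bash
python3 - <<'E'
from h import *
o=bot.get_obs(); print(o["time"],o["tcp_pos"],o["contact_force"])
for n in ("side","top","wrist"):
  p=bot.camera(n)
  for t in ("paddle_grip","vial_center"): print(t,[(np.round(d["at"],3).tolist(),round(d["score"],2)) for d in bot.tip_of(p,t)[:3]])
  cv2.imwrite(f"pics/{n}6.png",p["image"])
p=cv2.imread("pics/side6.png"); cv2.imwrite("pics/s6c.png",cv2.resize(p[170:250,200:320],None,fx=4,fy=4,interpolation=cv2.INTER_CUBIC))
E
```

```text
17.5 [0.63780234 0.08557175 0.05425863] [ 0.33340336  1.19916624 -1.40974959]
paddle_grip [([0.639, 0.079, 0.071], 0.97), ([0.335, -0.014, 0.036], 0.71), ([0.582, -0.401, -0.004], 0.7)]
vial_center [([0.651, 0.163, 0.043], 0.61)]
paddle_grip [([0.239, -0.424, 0.033], 0.96), ([0.263, -0.225, 0.034], 0.63), ([0.339, -0.018, 0.031], 0.46)]
vial_center [([0.444, -0.231, 0.005], 0.25)]
paddle_grip [([0.343, -0.014, 0.037], 0.94), ([0.637, 0.081, 0.063], 0.7)]
vial_center [([0.645, 0.165, 0.048], 0.78), ([0.408, 0.169, 0.002], 0.34)]
```

View pics/s6c.png

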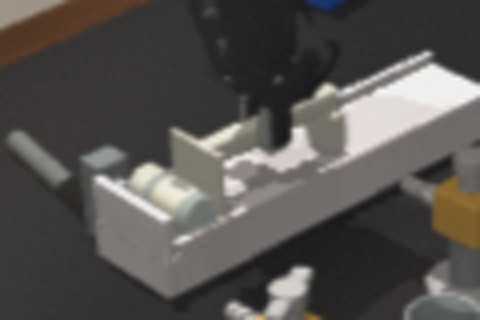

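The vial (crop (175,195)) lies against the blade right at the step, still on the running floor. A few mm more, slowly.

move_arm --motion "0.02 0.2 0 0 0 0 0.5;0.02 0.2 0 0 0 0 0.5;0.02 0.2 0 0 0 0 0.5;0 0 0 0 0 0 0.5;0 0 0 0 0 0 0.5;0 0 0 0 0 0 0.5"

```text
time: 18.55
tcp_pos: [0.6384, 0.0917, 0.0543]
tool_rot: [0.0, 0.999, -0.042, -0.0]
contact_force: [0.7, -0.5, -0.4]
finger_gap: 0.0128
```

```bash
python3 - <<'E'
from h import *
o=bot.get_obs(); print(o["time"],o["tcp_pos"],o["contact_force"])
for n in ("side","top","wrist"):
  p=bot.camera(n)
  for t in ("paddle_grip","vial_center","seat"): print(t,[(np.round(d["at"],3).tolist(),round(d["score"],2)) for d in bot.tip_of(p,t)[:3]])
  cv2.imwrite(f"pics/{n}7.png",p["image"])
p=cv2.imread("pics/side7.png"); cv2.imwrite("pics/s7c.png",cv2.resize(p[170:250,200:320],None,fx=4,fy=4,interpolation=cv2.INTER_CUBIC))
E
```

```text
18.55 [0.63838855 0.09168548 0.05426467] [ 0.67611218 -0.53490572 -0.35953813]
paddle_grip [([0.639, 0.088, 0.072], 0.97), ([0.337, -0.015, 0.035], 0.95)]
vial_center [([0.653, 0.178, 0.042], 0.46)]
seat [([0.649, 0.174, 0.04], 0.71)]
paddle_grip [([0.262, -0.225, 0.035], 0.76), ([0.341, -0.016, 0.034], 0.73), ([0.237, -0.426, 0.033], 0.57)]
vial_center []
seat [([0.793, -0.057, -0.004], 0.39)]
paddle_grip [([0.339, -0.015, 0.035], 0.96), ([0.639, 0.088, 0.067], 0.58)]
vial_center [([0.646, 0.177, 0.042], 0.77)]
seat []
```

View pics/s7c.png

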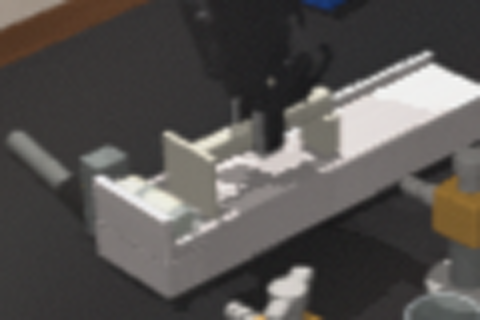

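The vial has dropped: it lies low behind the end wall (crop (165,200)) and measures y≈0.177. I'm backing off and returning the paddle.

move_arm --motion "0 -0.5 0 0 0 0 0.5;-0.1 -1.2 0 0 0 0 0.5;-0.1 -1.5 0 0 0 0 0.5;-0.1 -1.5 1.5 0 0 0 0.5;0 -1 3 0 0 0 0.5;0 -1 3 0 0 0 0.5;-1 -1.5 2.5 0 0 0 0.5;-2 -2.5 0 0 0 0 0.5;-3 -3.5 0 0 0 0 0.5;-3 -3.5 0 0 0 0 0.5"

```text
time: 20.15
tcp_pos: [0.5441, -0.0873, 0.1555]
tool_rot: [0.0, 0.999, -0.042, 0.001]
contact_force: [0.2, -0.9, -0.9]
finger_gap: 0.0132
```

move_arm --motion "-3 -3.5 0 0 0 0 0.5;-3 -3.5 0 0 0 0 0.5;-2.5 -3.5 0 0 0 0 0.5;-1.9 -2.5 0 0 0 0 0.5;0 -0.6 0 0 0 0 0.5;0 0 0 0 0 0 0.5;0 0 0 0 0 0 0.5"

```text
time: 20.85
tcp_pos: [0.4417, -0.2212, 0.1548]
tool_rot: [0.0, 0.999, -0.042, 0.0]
contact_force: [0.5, -1.1, -0.6]
finger_gap: 0.0133
```

```bash
python3 - <<'E'
from h import *
o=bot.get_obs(); print(o["time"],o["tcp_pos"],o["contact_force"])
for n in ("side","top"):
  p=bot.camera(n)
  for t in ("paddle_grip","vial_center","seat","tray","lever_tip"): print(t,[(np.round(d["at"],3).tolist(),round(d["score"],2)) for d in bot.tip_of(p,t)[:3]])
E
```

```text
20.85 [ 0.4417107  -0.22123902  0.15480605] [ 0.45634963 -1.10285271 -0.58987971]
paddle_grip [([0.44, -0.226, 0.172], 0.8), ([0.335, -0.015, 0.032], 0.65), ([0.477, -0.015, 0.099], 0.43)]
vial_center [([0.652, 0.179, 0.039], 0.58)]
seat [([0.648, 0.175, 0.039], 0.7), ([0.779, 0.159, -0.002], 0.35)]
tray [([0.44, -0.23, 0.001], 0.6)]
lever_tip [([0.472, -0.014, 0.097], 0.47)]
paddle_grip [([0.342, -0.017, 0.037], 0.69), ([0.24, -0.42, 0.033], 0.58)]
vial_center [([0.645, 0.182, 0.041], 0.7)]
seat []
tray [([0.444, -0.23, 0.002], 0.94)]
lever_tip [([0.468, -0.017, 0.099], 0.7), ([0.79, -0.057, -0.004], 0.35)]
```

move_arm --motion "0 0 -2 0 0 0 0.5;0 0 -3 0 0 0 0.5;0 0 -3 0 0 0 0.5;0 0 -2.5 0 0 0 0.5;0 0 -1.2 0 0 0 0.5;0 0 -0.6 0 0 0 0.5;0 0 -0.4 0 0 0 0.5;0 0 -0.2 0 0 0 0.5;0 0 0 0 0 0 0.5;0 0 0 0 0 0 0.5"

```text
time: 22.45
tcp_pos: [0.4417, -0.2215, 0.0259]
tool_rot: [0.0, 0.999, -0.042, 0.0]
contact_force: [0.9, -0.2, -1.2]
finger_gap: 0.0128
```

move_arm --motion "0 0 -0.1 0 0 0 0.5;0 0 0 0 0 0 0.5;0 0 0 0 0 0 0.5"

```text
time: 22.75
tcp_pos: [0.4415, -0.2213, 0.0244]
tool_rot: [0.0, 0.999, -0.042, 0.0]
contact_force: [-0.3, 0.2, -1.2]
finger_gap: 0.0132
```

move_arm --motion "0 0 0 0 0 0 2;0 0 0 0 0 0 4;0 0 0 0 0 0 6;0 0 0 0 0 0 6;0 0 0 0 0 0 6;0 0 0 0 0 0 6;0 0 2 0 0 0 6;0 0 3 0 0 0 6;0 0 4 0 0 0 6;0 0 5 0 0 0 6"

```text
time: 23.75
tcp_pos: [0.4406, -0.2209, 0.1647]
tool_rot: [-0.001, 0.999, -0.042, -0.001]
contact_force: [1.0, -0.4, -0.0]
finger_gap: 0.0603
```

```bash
python3 - <<'E'
from h import *
o=bot.get_obs(); print(o["time"],o["tcp_pos"],o["contact_force"])
for n in ("side","wrist"):
  p=bot.camera(n)
  for t in ("paddle_grip","vial_center","tray"): print(t,[(np.round(d["at"],3).tolist(),round(d["score"],2)) for d in bot.tip_of(p,t)[:3]])
  cv2.imwrite(f"pics/{n}8.png",p["image"])
a=cv2.imread("pics/side8.png")[160:260,200:440]
cv2.imwrite("pics/c8.png",np.vstack([cv2.resize(a,(640,267)),cv2.imread("pics/wrist8.png")[:300]]))
E
```

```text
23.75 [ 0.4406305  -0.22085893  0.16471174] [ 0.99175531 -0.40028426 -0.01747877]
paddle_grip [([0.334, -0.014, 0.035], 0.68), ([0.443, -0.227, 0.043], 0.67)]
vial_center [([0.65, 0.177, 0.039], 0.64)]
tray [([0.439, -0.232, 0.002], 0.77), ([0.467, 0.226, 0.097], 0.55)]
paddle_grip [([0.263, -0.225, 0.038], 0.98), ([0.234, -0.418, 0.038], 0.88), ([0.44, -0.226, 0.039], 0.85)]
vial_center []
tray [([0.436, -0.226, 0.001], 0.85), ([0.442, -0.221, 0.037], 0.39)]
```

View pics/c8.png

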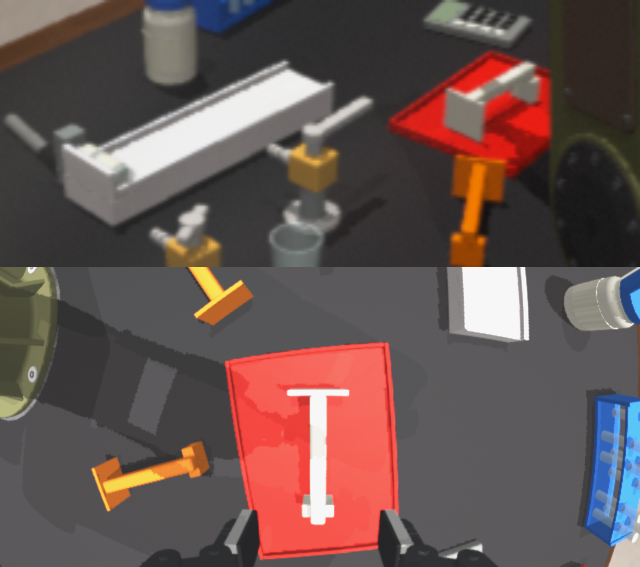

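Both views show the paddle standing in the tray (wrist view (318,455)) with the fingers clear, and the vial low in the seat. Next I push the lever open from its -x side.

move_arm --motion "0 0 3.5 0 0 0 3;0 3 0 0 0 0 0;0 4 0 0 0 0 0;0 4 0 0 0 0 0;0 4 0 0 0 0 0;-0.3 4 0 0 0 0 0;-0.3 3.5 0 0 0 0 0;0 0 -3.5 0 0 0 0;0 0 -3.5 0 0 0 0;0 0 -2 0 0 0 0"

```text
time: 25.15
tcp_pos: [0.434, 0.0041, 0.1063]
tool_rot: [-0.0, 0.999, -0.042, -0.002]
contact_force: [0.1, 0.0, -0.3]
finger_gap: -0.0001
```

move_arm --motion "0 0 -2 0 0 0 0;0 0 -0.6 0 0 0 0;0 0 0 0 0 0 0;0 0 0 0 0 0 0"

```text
time: 25.55
tcp_pos: [0.4357, 0.0037, 0.0838]
tool_rot: [0.0, 0.999, -0.042, 0.0]
contact_force: [0.9, -0.5, -0.2]
finger_gap: -0.0003
```

move_arm --motion "1.2 0 0 0 0 0 0;1.2 -0.2 0 0 0 0 0;1.2 -0.2 0 0 0 0 0;1.4 0.3 0 0 0 0 0;1.4 0.3 0 0 0 0 0;1.3 1 0 0 0 0 0;1.2 1 0 0 0 0 0;0.7 1.2 0 0 0 0 0;0.5 1.3 0 0 0 0 0;0 0 0 0 0 0 0"

```text
time: 26.55
tcp_pos: [0.5366, 0.0511, 0.0838]
tool_rot: [0.001, 0.999, -0.042, 0.0]
contact_force: [-1.4, -4.6, 1.2]
finger_gap: -0.0
```

move_arm --motion "0 0.4 0 0 0 0 0;0 0.3 0 0 0 0 0;0 0 0 0 0 0 0"

```text
time: 26.85
tcp_pos: [0.5367, 0.053, 0.0839]
tool_rot: [0.004, 0.999, -0.043, 0.0]
contact_force: [-1.1, -46.2, 0.5]
finger_gap: -0.0002
```

move_arm --motion "0 0.2 0 0 0 0 0;0 0 0 0 0 0 0;0 -1 0 0 0 0 0;0 -2 0 0 0 0 0;0 -2 0 0 0 0 0;0 0 3 0 0 0 0;0 -2 4 0 0 0 0;-2 -4 4 0 0 0 0;-2 -4 0 0 0 0 0;-2 -4 0 0 0 0 0"

```text
time: 27.85
tcp_pos: [0.4796, -0.1244, 0.1885]
tool_rot: [0.0, 0.999, -0.042, 0.002]
contact_force: [1.3, -0.6, -0.4]
finger_gap: -0.0003
```

move_arm --motion "-2 -4 0 0 0 0 0;-2 -4 0 0 0 0 0;-2 -4 0 0 0 0 0;0 0 0 0 0 0 0;0 0 0 0 0 0 0"

```text
time: 28.35
tcp_pos: [0.4198, -0.244, 0.1873]
tool_rot: [0.0, 0.999, -0.043, 0.001]
contact_force: [0.3, 0.8, -0.6]
finger_gap: -0.0
```

```bash
python3 - <<'E'
from h import *
o=bot.get_obs(); print(o["time"],o["tcp_pos"],o["contact_force"])
for n in ("side","top"):
  p=bot.camera(n)
  for t in ("paddle_grip","vial_center","lever_tip","gas_cock","other_tip","beaker"): print(n,t,[(np.round(d["at"],3).tolist(),round(d["score"],2)) for d in bot.tip_of(p,t)[:3]])
  if n=="top": cv2.imwrite("pics/t9.png",cv2.resize(p["image"][140:270,220:420],None,fx=4,fy=4,interpolation=cv2.INTER_CUBIC))
E
```

```text
28.35 [ 0.41981897 -0.24397698  0.18726401] [ 0.28592024  0.84466566 -0.56123188]
side paddle_grip [([0.443, -0.229, 0.041], 0.81), ([0.337, -0.016, 0.035], 0.56)]
side vial_center [([0.652, 0.176, 0.039], 0.46)]
side lever_tip [([0.559, 0.073, 0.097], 0.49)]
side gas_cock [([0.466, 0.068, 0.0], 0.6), ([0.559, 0.072, 0.098], 0.34)]
side other_tip [([0.468, 0.228, 0.098], 0.61)]
side beaker [([0.408, 0.169, 0.002], 0.6), ([0.648, 0.172, 0.039], 0.5)]
top paddle_grip [([0.341, -0.018, 0.032], 0.8), ([0.24, -0.42, 0.035], 0.63), ([0.438, -0.219, 0.038], 0.56)]
top vial_center [([0.645, 0.182, 0.038], 0.81)]
top lever_tip [([0.558, 0.067, 0.097], 0.7)]
top gas_cock [([0.471, 0.07, -0.001], 0.85), ([0.457, 0.25, -0.004], 0.15)]
top other_tip [([0.47, 0.228, 0.096], 0.42)]
top beaker [([0.41, 0.166, 0.006], 0.69)]
```

View pics/t9.png

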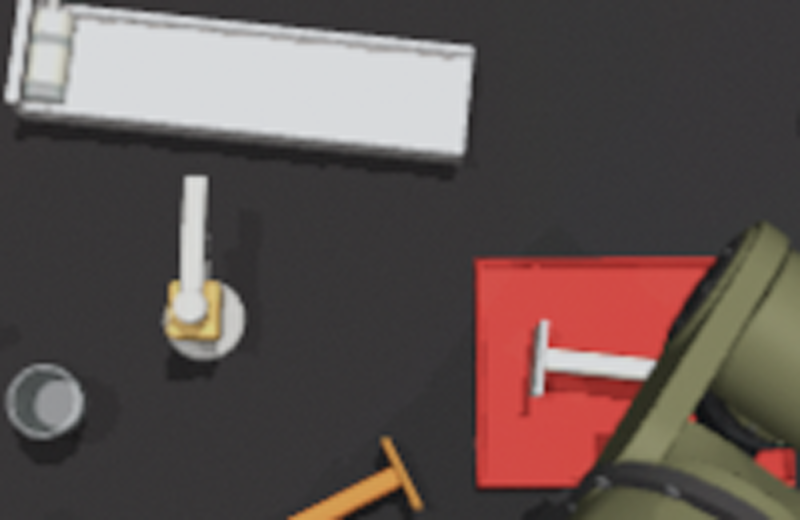

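The lever (crop (193,180)–(190,305)) lies over the outlet, where it met the stop at about 46 N. The vial is at the end wall (crop (47,55)), and the paddle stands in the tray. The robot touches nothing, so I'm handing in.

```bash
python3 -c "
from plant import bot
print(bot.close_job())"
```

```text
the job is handed in; nothing more can be done
None
```

I did the whole job in order and handed it in at about 28 s of the 72 s allowed; no verdict was reported.

**What I did:** I shut the long lever against its stop, confirmed by about 59 N on the fingers. I then lifted the white paddle, rolled the vial at about 40–50 mm/s until it dropped into the seat, and stood the paddle back in the tray and let go. Last, I pushed the lever open against its other stop, with 46 N measured before a final 2 mm nudge.

**Last checks:**
- **Lever:** tip at about (0.558, 0.070), in line over the outlet.
- **Vial:** y about 0.176 (side camera) and 0.182 (top camera), height about 0.039 m. The seat was measured at y 0.174–0.178, so the top camera put the vial near the 6 mm limit. That is within the networks' error, and the picture shows it against the end wall.
- **Paddle:** upright at about (0.44, -0.226), height about 0.04 m, near the tray's centre.
- **Other cock and beaker:** the readings agree with the first ones. I did not re-measure the jar, calculator or marker at the end; I kept the arm away from them.
- **Robot:** stands clear; the force reading was only noise.

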